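Close the pill bin and click the day wheel round to its marker

ROBOT

A 6-joint arm with a two-finger parallel gripper is mounted at the origin on the work surface. World frame = base frame: x ahead of the robot, y to its left, z up, the work surface at z = 0. Lengths are in mm, angles in rad, forces in N, time in s.
With the tool pointing down it reaches from about 400 to 825 mm from the base axis. Payload 7 kg.
Tool frame: the origin (TCP) lies at the very end of the fingers, on their centre line; the grasp point (between the pads) lies 19 mm behind it; z points along the fingers, y is the line along which they close (so a half turn about z gives the same grasp; the last joint's range is limited). The gripper opens to 88 mm and grips with 3 to 60 N. Pads are 19 mm wide; open, the fingers measure 130 mm over their backs; the gripper's body (78 mm by 193 mm) begins 47 mm behind the grasp point.
Start: joints at [-0.828, 0.359, 0.012, 0, -1.224, -0.288], TCP at [296.487, -606.375, 226.561] pointing down, gripper open.
Joint ranges: [-3.07, 3.07], [-1.43, 2.12], [-1.02, 1.25], [-3.03, 1.67], [-3.05, -0], [-3.03, 3.03]. Speed limits (rad/s): [2.39, 2.39, 3.01, 3.14, 3.14, 3.14].

INTERFACE

Orientations are given as a unit quaternion [x, y, z, w].
In Python, from plant import bot gives the robot as it stands. Calls block until the motion is done:
- bot.move_ptp(position, orientation): joint-space move of the TCP to a pose.
- bot.line_to(position, velocity=150, ori=None): straight line of the TCP; ori=None keeps the orientation; velocity is the mean speed in mm/s.
- bot.move_joints(angles): joint-space move.
- bot.move_gripper(opening, force=None): finger opening in mm; force is the grip in N (None keeps the last); returns when the fingers have stopped.
- bot.pause(seconds).
- bot.solve_ik(position, orientation): joint angles nearest the present ones, or None.
- bot.read_state(): the state.
- bot.camera(name): name is "scene" or "top"; returns the picture (400x640x3 uint8, red, green, blue); there is no depth.
- bot.get_calibration(name): a dict with "fx", "fy", "cx", "cy" (pixels), "view" (4x4, takes a point from world to camera coordinates). Camera axes: x right, y up, looking along -z (the intrinsics and any distortion apply to the point x, -y, -z); pixel columns grow to the right and rows downward; lengths in mm; the calibration is good to about 2 mm. A picture is of the moment at which its call begins. get_calibration takes no time and is no camera call.
A pose or a line that the arm cannot do raises bot.Unreachable and nothing moves.
- bot.close_job(): hands the job in; it is judged then, once.
The state is a dict: "t": time; "joint_pos": joint angles; "qvel": joint speeds; "tau": joint torques, N m; "tcp_pos": TCP position; "eef_rot": TCP orientation; "contact_force": force on the tool from outside, world axes, zero at the start; "moment": the same for the moment, N m; "width": finger opening in mm; "finger_force": force on a finger pad.
Only numpy, scipy, OpenCV 4.12 (cv2) and the standard library are available. Lean on these libraries where they do the work, as an engineer would, in place of code of your own. Each camera call takes 0.05 s, during which the arm holds its last target. There are 200 camera calls.

TASK

Put the bedside pill organiser in order with a fingertip: push its tilt-out bin fully shut, and flick the day wheel on its top round by the edge, clockwise seen from above, click by click until its one long tab points at the fixed marker, without running past it. Nothing is to be picked up: leave the organiser standing where it is, and do not disturb the other things on the crate.

Things in the scene. Friction and masses are not known exactly. Their poses are not given: they have to be found in the camera images.
- organiser: loose grey plastic organiser of about 1.3 kg (varies), 150 mm deep (x) x 180 mm wide (y) x 105 mm tall with a flat top; it slides if pushed with more than about 8 N. Origin at the centre of its underside; its front, with the bin, faces its own -x
- bin (a joint): angle of the white tilt-out bin in the organiser's front: 0 = fully shut (a stop), grows as its top leans out towards -x, at most 0.6 rad. Hinged along its lower edge, 75 mm in front of the organiser's origin and 10 mm up. The stiff hinge stays where it is left; about 1 N at the rim moves it
- bin_rim (a point): middle of the upper outer edge of the bin's flat front panel, 166 mm wide and 84 mm tall; when shut the panel is upright, its rim 94 mm above the surface and its outer face 79 mm in front of the organiser's origin (4 mm proud of the housing)
- wheel (a joint): angle of the white day wheel lying flat on the organiser's top: 0 = long tab points at the marker, grows clockwise seen from above. It clicks into rest at whole multiples of 0.898 rad (one click, seven a turn), and starts 2 to 4 clicks before 0. Pushed by a tab it needs about 2 N; past half a click it snaps on to the next rest by itself. Stops at -4.13 and 2.24
- wheel_top (a point): centre of the upper side of the wheel's hub, on its upright axis, 124 mm above the surface, 8 mm in front (-x) of the organiser's origin. The hub is 56 mm across; from it seven evenly spaced flat tabs stick out radially like paddles. Tabs and hub reach from 3 to 19 mm above the organiser's top. At every rest position a gap is centred on the organiser's -x side of the hub
- long_tab (a point): upper outer end of the wheel's one long tab, at a radius of 62 mm (10 mm thick); the other six tabs end at 50 mm (6 mm thick). The gaps between tabs are open from above and outside
- marker (a point): upper inner edge of the fixed marker, an upright fin 10 x 6 x 18 mm on the organiser's top, on the far (+x) side of the wheel axis, 66 mm from it
- eggcup: blue ceramic eggcup, on a foot, 48 mm across, 56 mm tall; origin at the centre of its underside
- marble_center (a point): glass marble, 18 mm across, lying in the eggcup; this point is its centre
- roller_a: white plastic hair roller standing on end, 33 mm across, 62 mm tall; origin at the centre of its underside
- roller_b: a second, identical hair roller; origin at the centre of its underside
- opener: chrome bottle opener lying flat, 125 x 40 x 7 mm; origin under its middle, x along it
- mug: white mug, 76 mm across, 85 mm tall, handle on its +y side; origin at the centre of its underside
- jar: small amber glass jar with a metal cap, 52 mm across, 45 mm tall; origin at the centre of its underside
- phone: phone lying flat, 74 x 152 x 9 mm; origin at the centre of its underside
Mind the look-alikes: they are no part of the job. What is shaped like the organiser but blue is not meant.

How it is judged (in metres and radians):
At the end, for the whole second after the job is handed in: The bin is shut to within 0.04 rad (about 3 mm at its rim); the wheel rests with its long tab within 0.15 rad of the marker; the organiser stands flat within 20 mm of where it began (value of joint bin below 0.04 rad and value of joint wheel between -0.15 and 0.15 rad and velocity of joint wheel between -0.2 and 0.2 rad/s and distance of organiser from where it was at the start of the episode below 0.02 m and height (world z) of organiser below 0.006 m and angle between organiser's own z axis and vertical below 0.05 rad); the robot touches nothing.
It fails at once if the wheel runs past the marker (by more than half a click) (value of joint wheel above 0.46 rad).
It fails at once if the organiser is shoved more than 25 mm, lifted or tipped (distance of organiser from where it was at the start of the episode above 0.025 m or height (world z) of organiser above 0.01 m or angle between organiser's own z axis and vertical above 0.1 rad).
It fails at once if another thing on the crate is moved more than 20 mm or lifted (distance of any of eggcup, marble_center, roller_a, roller_b, opener, mug, jar, phone from where it was at the start of the episode above 0.02 m).
It also fails if it takes over 61 s, if anything falls off the work surface, if the arm or the gripper's body presses on something with over 40 N, if the wrist force passes 120 N, or if a joint passes its speed limit or range.

## Working session

There is one attempt and no reset: what is moved stays moved. The work goes in short steps, each a Python script; the robot and the scene stay as the last script left them, time stands still between calls to the robot, and variables do not carry over. Pictures are saved under pics/ and viewed, at most 10 in all, crops included, and the job is handed in when it is done.

```bash
ls; mkdir -p pics; python3 - <<'E'
from plant import bot
import cv2,json,numpy as np
for n in("scene","top"):
    cv2.imwrite(f"pics/{n}0.png",bot.camera(n)[:,:,::-1]); c=bot.get_calibration(n)
    print(n,{k:np.round(np.array(v),3).tolist() for k,v in c.items()})
s=bot.read_state();print(s)
E
```

```text
pics
scene {'fx': 392.03, 'fy': 392.03, 'cx': 313.262, 'cy': 196.641, 'view': [[0.332, 0.943, 0.01, -194.589], [-0.695, 0.238, 0.678, 339.973], [0.637, -0.233, 0.735, -1408.96], [0.0, 0.0, 0.0, 1.0]]}
top {'fx': 514.789, 'fy': 514.789, 'cx': 317.493, 'cy': 203.771, 'view': [[-0.02, -1.0, 0.008, -17.075], [0.986, -0.018, 0.164, -589.388], [-0.164, 0.011, 0.986, -1382.204], [0.0, 0.0, 0.0, 1.0]]}
{'t': 0.1, 'joint_pos': array([-8.27893536e-01,  3.59294959e-01,  1.11425640e-02, -2.88417367e-04,
       -1.22411662e+00, -2.88090160e-01]), 'qvel': array([ 0.00102282, -0.00251827,  0.00292801,  0.00214813, -0.00119535,
       -0.00047143]), 'tau': array([-1.60262207e-03, -5.84164059e+01,  2.93752509e+01,  7.01556399e+00,
        1.01589775e-02, -3.98751990e-05]), 'tcp_pos': array([ 296.2879215 , -606.00018466,  225.72969851]), 'eef_rot': array([-2.25403478e-01,  9.74265216e-01,  7.07496826e-04, -2.45020333e-04]), 'contact_force': array([0.06419602, 1.12686739, 0.3026687 ]), 'moment': array([ 0.00465606, -0.02986158,  0.0020158 ]), 'finger_force': 0.0, 'width': 87.58200608836569}
```

View pics/scene0.png

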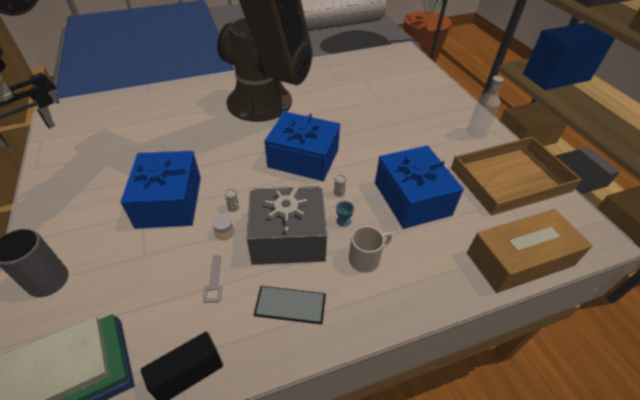

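View pics/top0.png

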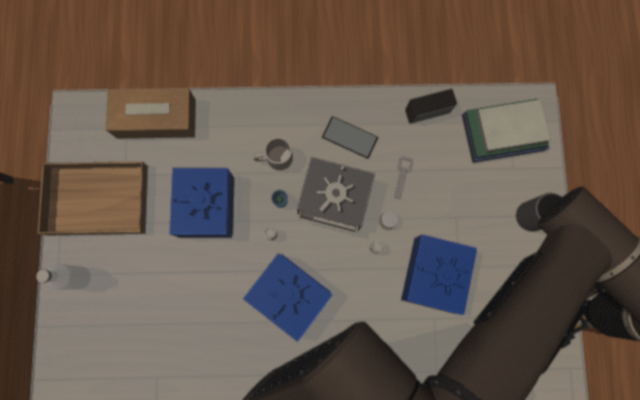

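The scene picture has four organiser-shaped things: blue at scene (162,188), (303,143) and (418,184), which in top are (440,274), (288,296) and (201,202). The grey one is at scene (287,224) and top (336,194), and it is the one described. I'll check it in a close crop.

```bash
python3 - <<'E'
import cv2,numpy as np
a=cv2.imread("pics/top0.png")[145:245,260:420]; b=cv2.imread("pics/scene0.png")[170:270,220:380]
f=lambda i:cv2.resize(i,None,fx=5,fy=5,interpolation=cv2.INTER_CUBIC)
cv2.imwrite("pics/c_top.png",f(a));cv2.imwrite("pics/c_scene.png",f(b))
E
```

```text
(no output)
```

View pics/c_top.png

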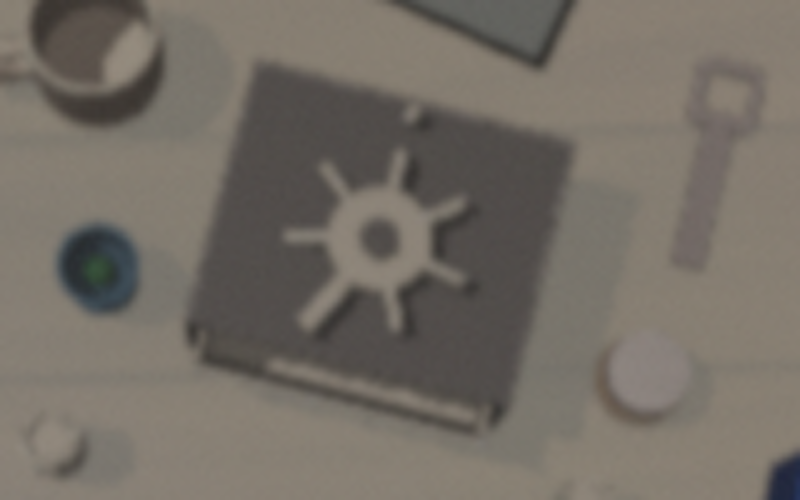

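View pics/c_scene.png

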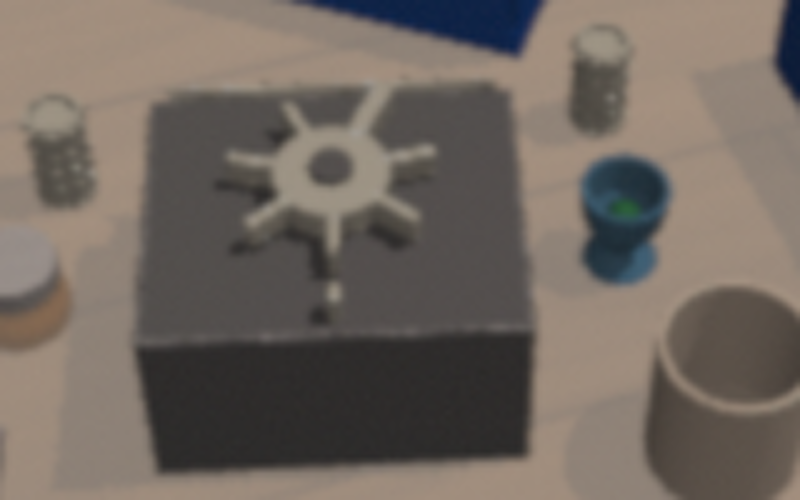

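The grey organiser is confirmed. In the top crop the hub is at (380,238), the marker at (411,120) and the long tab's end at about (310,325). That puts the long tab three clicks counter-clockwise of the marker. The bin is slightly out, along the lower edge. Next I'll fit the pose.

```bash
cat > h.py <<'E'
import numpy as np
from plant import bot
from scipy.optimize import least_squares
from scipy.spatial.transform import Rotation as R
CAL={n:bot.get_calibration(n) for n in("scene","top")}
def proj(n,P):
    c=CAL[n];V=np.array(c["view"]);p=np.atleast_2d(P)@V[:3,:3].T+V[:3,3]
    return np.c_[c["cx"]+c["fx"]*p[:,0]/-p[:,2],c["cy"]-c["fy"]*p[:,1]/-p[:,2]]
OFF={"top":(260,145),"scene":(220,170)}
def px(n,uv): return (np.array(uv,float)+.5)/5-.5+OFF[n]
def W(q,P): # organiser -> world
    P=np.atleast_2d(P).astype(float);c,s=np.cos(q[2]),np.sin(q[2])
    return np.c_[q[0]+c*P[:,0]-s*P[:,1],q[1]+s*P[:,0]+c*P[:,1],P[:,2]]
def fit(obs,q0=(700,-50,-.26)):
    def r(q): return np.concatenate([(proj(n,W(q,[P for P,_ in o]))-px(n,[u for _,u in o])).ravel() for n,o in obs.items()])
    s=least_squares(r,q0,x_scale=[10,10,.1],loss="soft_l1"); return s.x,r(s.x)
def down(yaw): # tool down, tool y along world angle yaw
    c,s=np.cos(yaw),np.sin(yaw)
    return R.from_matrix(np.c_[[s,-c,0],[c,s,0],[0,0,-1]] if False else np.column_stack([[-s,c,0],[c,s,0],[0,0,-1]])).as_quat()
E
python3 - <<'E'
from h import *
obs={"top":[((75,90,105),(258,62)),((75,-90,105),(575,145)),((-8,0,124),(380,238)),((58,0,123),(411,122))],
"scene":[((75,-90,105),(138,347)),((75,90,105),(530,332)),((-75,-90,105),(152,98)),((-75,90,105),(512,90)),((75,-90,0),(158,472)),((75,90,0),(527,457)),((-8,0,124),(331,167))]}
q,r=fit(obs);print(q,np.round(r*5,1).reshape(-1,2).tolist())
for n in obs:
    q1,r1=fit({n:obs[n]},q);print(n,q1)
# bin rim: top crop, rim ends for angles
for a in(0,.1,.2,.3,.4):
    # rim outer edge: offset (-4,84) from hinge rotated outwards
    x=-75-4*np.cos(a)-84*np.sin(a);z=10+84*np.cos(a)-4*np.sin(a)
    print(a,round(x,1),round(z,1),*[np.round((proj(n,W(q,[(x,83,z),(x,-83,z)]))-OFF[n])*5).tolist() for n in("top","scene")])
for k in (-4,-3,-2):
    t=-k*.898;print(k,[np.round((proj(n,W(q,(-8+62*np.cos(t),62*np.sin(t),124)))-OFF[n])*5).tolist() for n in("top","scene")])
for rel in (np.pi,np.pi-.898,np.pi/2):
  for dy in(0,np.pi):
    yaw=q[2]+rel+dy; p=W(q,(-8+60*np.cos(rel),60*np.sin(rel),110))[0]
    print(rel,dy,p,bot.solve_ik(p,down(yaw)))
E
```

```text
[ 6.13507722e+02 -7.80527116e+01 -2.85285579e-01] [[-0.6, -4.4], [4.2, -1.7], [-0.0, 1.4], [0.7, 0.3], [-6.5, -4.4], [6.8, -4.3], [-1.4, 0.3], [1.6, -3.1], [-1.2, 1.4], [2.0, 1.7], [1.1, 0.6]]
top [ 6.12893087e+02 -7.76997653e+01 -2.81385349e-01]
scene [ 6.13933253e+02 -7.83834090e+01 -2.87427812e-01]
0 -79.0 94.0 [[192.0, 333.0], [492.0, 414.0]] [[497.0, 95.0], [166.0, 105.0]]
0.1 -87.4 93.2 [[188.0, 348.0], [487.0, 429.0]] [[496.0, 84.0], [167.0, 94.0]]
0.2 -95.6 91.5 [[184.0, 363.0], [483.0, 444.0]] [[494.0, 75.0], [168.0, 85.0]]
0.3 -103.6 89.1 [[180.0, 378.0], [479.0, 459.0]] [[493.0, 67.0], [169.0, 77.0]]
0.4 -111.4 85.8 [[176.0, 393.0], [475.0, 474.0]] [[492.0, 61.0], [170.0, 71.0]]
-4 [[[400.0, 352.0]], [[274.0, 82.0]]]
-3 [[[301.0, 325.0]], [[385.0, 78.0]]]
-2 [[[261.0, 233.0]], [[458.0, 140.0]]]
3.141592653589793 0 [548.25619224 -58.91536966 110.        ] [ 0.24821097  0.26332126 -0.41699472  0.         -0.89048034 -0.53349655]
3.141592653589793 3.141592653589793 [548.25619224 -58.91536966 110.        ] [ 0.24821097  0.26332126 -0.41699472  0.         -0.89048034  2.60809611]
2.243592653589793 0 [583.15797702 -20.25010489 110.        ] [ 0.3002166   0.31124495 -0.34660793  0.         -0.91294345 -1.48350218]
2.243592653589793 3.141592653589793 [583.15797702 -20.25010489 110.        ] [ 0.3002166   0.31124495 -0.34660793  0.         -0.91294345  1.65809047]
1.5707963267948966 0 [622.71696142 -18.22638032 110.        ] [ 0.28369613  0.36930297 -0.25715415  0.         -0.9443392  -2.13977803]
1.5707963267948966 3.141592653589793 [622.71696142 -18.22638032 110.        ] [ 0.28369613  0.36930297 -0.25715415  0.         -0.9443392   1.00181462]
```

The fit agrees to about 1 mm between the cameras: organiser at (613.5, -78, yaw -0.285), wheel at -3 clicks, bin at about 0.1 rad. I'll push the bin first.

```bash
python3 - <<'E'
from h import *
q=[613.5,-78.05,-.2853]
ex=np.array([np.cos(q[2]),np.sin(q[2]),0])
c=[down(q[2]+np.pi/2),down(q[2]-np.pi/2)]
P=lambda x,z:W(q,(x,0,z))[0]
s=[bot.solve_ik(P(-135,200),o) for o in c]
o=c[int(np.argmin([abs(j[5]) for j in s]))]
bot.move_gripper(0,20)
bot.move_ptp(P(-135,200),o); bot.line_to(P(-135,75),150)
bot.pause(.2); f0=bot.read_state()["contact_force"]
bot.line_to(P(-105,75),60)
x=-105
while x<-84:
    x+=1; bot.line_to(P(x,75),20)
    st=bot.read_state(); f=-(st["contact_force"]-f0)@ex
    print(x,round(((st["tcp_pos"]-P(x,75))@ex),2),round(f,2))
    if f>5: break
bot.line_to(P(-135,75),80); bot.line_to(P(-135,170),150)
print(bot.read_state()["t"],bot.read_state()["width"])
E
```

```text
-104 -0.1 0.88
-103 -0.02 1.44
-102 0.04 1.32
-101 0.09 0.29
-100 0.1 0.43
-99 0.13 0.62
-98 0.1 0.91
-97 0.11 0.5
-96 0.07 0.65
-95 0.09 1.53
-94 0.1 0.11
-93 0.08 0.47
-92 0.1 0.08
-91 0.09 0.07
-90 0.09 -0.06
-89 -0.24 2.88
-88 -1.17 5.97
11.2667 0.5431992252480669
```

The bin met its stop exactly where the shut position was predicted (-89 against -88.5), with 6 N peak. Now the first click.

```bash
cat >> h.py <<'E'
q=[613.5,-78.05,-.2853]
C=.898
def pose(a,z,r=60): # a = clockwise angle from the -x side
    t=np.pi-a; return W(q,(-8+r*np.cos(t),r*np.sin(t),z))[0],down(q[2]+t)
def click(r=60):
    bot.move_ptp(*pose(0,150,r)); bot.pause(.2); f0=bot.read_state()["contact_force"]
    F=lambda:np.round(bot.read_state()["contact_force"]-f0,1).tolist()
    bot.line_to(pose(0,126,r)[0],100)
    bot.line_to(pose(0,117,r)[0],30); print("in",F())
    if abs(F()[2])>4: bot.line_to(pose(0,150,r)[0],60); raise SystemExit("blocked")
    bot.line_to(pose(0,111,r)[0],30); print("in",F())
    for a in np.linspace(0,C,9)[1:]:
        p,o=pose(a,111,r); bot.line_to(p,40,o); print(round(a,2),F())
    bot.line_to(pose(C,160,r)[0],100)
def look(name):
    import cv2
    out=[]
    for n in("top","scene"):
        u,v=OFF[n];i=bot.camera(n)[v:v+100,u:u+160,::-1]
        out.append(cv2.resize(i,None,fx=3.6,fy=3,interpolation=cv2.INTER_CUBIC) if 0 else cv2.resize(i,None,fx=3,fy=3,interpolation=cv2.INTER_CUBIC))
    cv2.imwrite(f"pics/{name}.png",np.vstack(out))
E
python3 - <<'E'
from h import *
click()
bot.move_ptp(W(q,(-190,0,240))[0],down(q[2]+np.pi))
look("w1"); print(bot.read_state()["t"])
E
```

```text
in [-0.3, 0.0, -0.1]
in [-0.6, -0.3, -0.4]
0.11 [-0.9, -2.2, -0.8]
0.22 [-0.1, -2.0, -0.7]
0.34 [-1.5, -1.5, -0.4]
0.45 [-0.2, -0.8, -0.9]
0.56 [1.0, 1.1, -0.7]
0.67 [0.2, 0.9, -1.2]
0.79 [-0.3, -0.6, -0.2]
0.9 [-0.6, -0.8, -1.1]
18.0583
```

View pics/w1.png

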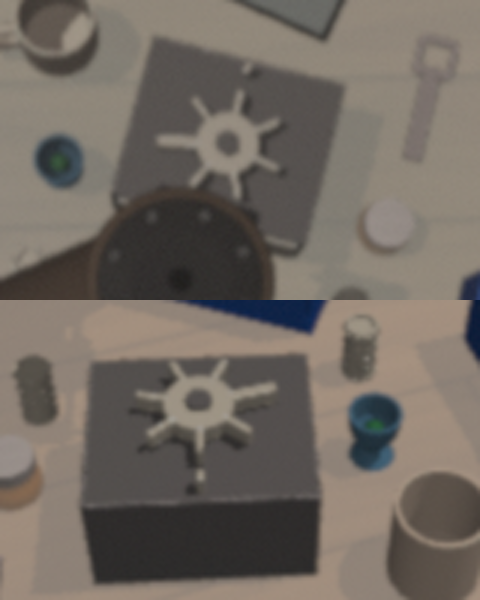

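The crop shows the long tab one click on: its end is at (160,141) in the top half and (273,387) in the scene half, so the wheel is at -2. The organiser hasn't moved. Two more clicks are needed, then I'll look again.

```bash
python3 - <<'E'
from h import *
click(); click()
bot.move_ptp(W(q,(-190,0,240))[0],down(q[2]+np.pi))
bot.move_joints([-0.828,0.359,0.012,0,-1.224,-0.288])
look("w3"); print(bot.read_state()["t"])
E
```

```text
in [0.2, -0.8, 1.3]
in [-0.5, -0.2, 1.3]
0.11 [-0.0, -0.0, 1.8]
0.22 [-0.7, -2.5, 1.1]
0.34 [-0.7, -1.8, 1.0]
0.45 [-0.2, -1.0, 0.8]
0.56 [0.1, 0.1, 1.1]
0.67 [2.1, 1.6, 1.3]
0.79 [0.7, -1.2, -0.3]
0.9 [-0.5, -0.1, -0.0]
in [-0.7, 0.2, 0.3]
in [-1.3, 0.3, 0.5]
0.11 [-0.2, -0.2, -0.3]
0.22 [-0.9, -2.2, 1.3]
0.34 [-1.5, -1.2, 0.3]
0.45 [-1.0, -0.1, 0.3]
0.56 [-0.1, -0.2, -0.1]
0.67 [0.7, 2.4, 1.2]
0.79 [-0.3, -0.1, 0.4]
0.9 [-0.6, 0.1, 0.8]
31.7833
```

View pics/w3.png

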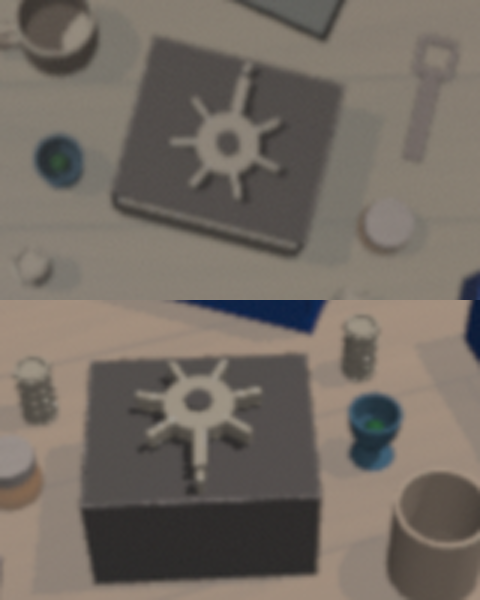

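The long tab now points at the marker, at (246,70) in the top half. The bin rim runs from (118,200) to (298,247), which matches the shut prediction, and nothing else has moved.

```bash
python3 -c "
from plant import bot
print(bot.close_job())"
```

```text
the job is handed in; nothing more can be done
None
```

I handed the job in at about 32 s: the bin is shut against its stop, the wheel went three clicks clockwise so its long tab points at the marker, and the last pictures show the organiser and the things around it where they began (the judge's verdict was not shown).

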